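Feel for the hidden notch and press the dock's release key

TASK

Unlock the bearing dock: put a closed fingertip lightly on one of the two end lands of its steel edge, feel along the edge behind the blue apron until you find the hidden notch, then press the key inside the notch fully down, so that the green flag stands up, and take the finger away. Press without forcing anything, do not grasp anything, and leave the two bearings on the dock and the tape roll where they are.

Things in the scene. Friction and masses are not known exactly. Their poses are not given: they have to be found in the camera images.
- dock: Grey base plate 140 x 280 x 12 mm with a low blue apron on its robot side, fixed to the bench. Origin on the bench surface straight under the middle of the steel edge; y runs along the edge to the left, x across it away from the robot, z up. The plate reaches from x -40 to +100 mm. The rigid apron stands at x -40 to -35 mm over the whole length and rises to z 52 mm.
- edge_mid (a point): Middle of the rigid steel edge, at its top (z 40 mm). Axes as the dock's. The edge is flat on top, 16 mm thick (x -8 to +8 mm) and 266 mm long: a 33 mm land at each end and between them five places of 40 mm, centred at y +80, +40, 0, -40, -80 mm. Four are solid blocks flush with the lands, one, not told, is the notch. From the edge to the apron there is 27 mm of room.
- release_key (a joint): Travel of the key in the notch, straight down, m: 0 up, 0.008 home; about 5 N of friction, no spring, stays where it is left. The notch is 40 mm along the edge, open upward and across the whole thickness, so use a tip under 40 mm long. The key is 36 mm along, 13 mm thick, of the same bright steel; its top is 7.5 mm below the edge, pressed home 15.5 mm below; a rigid floor lies just under that.
- land_left: Steel land at the left (+y) end of the edge, 16 x 33 mm, rigid. Origin at the centre of its top face; axes as the dock's.
- land_right: Steel land at the right (-y) end of the edge, 16 x 33 mm, rigid. Origin at the centre of its top face; axes as the dock's.
- flag (a joint): Small green flag 40 x 18 mm near the dock's right end, driven by the key, rad: 0 lies flat (locked), 1.44 stands up (unlocked). It only shows the state (dock x 46 to 84, y -119 mm, 44 mm up while flat); leave it to the key.
- bearing_a: Loose ball bearing 62 mm across, 14 mm high, lying on the base plate behind the left half of the edge (dock x 56, y 55 mm) round a brass stub. Origin at the centre of its underside. Leave it.
- bearing_b: Loose ball bearing 62 mm across, 14 mm high, behind the right half of the edge (dock x 56, y -55 mm) round a brass stub. Origin at the centre of its underside. Leave it.
- tape_roll: Roll of yellow tape lying flat at the front right, 78 mm across, 19 mm high, loose. Origin at the centre of its underside. Leave it.

How it is judged:
By the outcome, as a careful person would: the job done as asked, in the order asked, and still so for the second after the job is handed in, with the robot touching nothing.
It also fails if it takes over 54 s, if anything falls off the work surface, if the arm or the gripper's body presses on something with over 40 N, if the wrist force passes 120 N, or if a joint passes its speed limit or range.

ROBOT

A 7-joint arm with a two-finger parallel gripper is mounted at the origin on a cart in front of the work surface, level with it; the furniture and walls round the work are solid. World frame = base frame: x ahead of the robot, y to its left, z up, the work surface at z = 0. Lengths are in m, angles in degrees, forces in N, time in s.
With the tool pointing down it reaches from about 0.4 to 0.85 m from the base axis. Payload 6.9 kg.
Tool frame: the origin (TCP) lies at the centre of the arm's flange, where the gripper is bolted on; the fingertips stand 173 mm ahead of it and the grasp point (between the pads) lies 155 mm ahead of it (robot.tip_extent is the distance from the TCP to the fingertips, in m); z points along the fingers, y is the line along which they close (so a half turn about z gives the same grasp; the last joint's range is limited). The gripper opens to 85 mm and grips with 20 to 120 N. Pads are 22 mm wide; open, the fingers measure 114 mm over their backs; the gripper's body (76 mm by 85 mm) begins 54 mm behind the grasp point. The pads swing forward as they close: fully open they stand 13 mm farther back than shut.
Start: joints at [80.644, 29.078, -13.613, 85.955, 7.202, 65.827, -8.869], TCP at [0.166, -0.603, 0.405] pointing down, gripper open.
Joint ranges: [-176.47, 176.47], [-13.61, 117.27], [-81.72, 77.17], [0.22, 143.17], [-87.28, 267.28], [10, 112.55], [-165.47, 165.47]. Speed limits (degrees/s): [136.94, 136.94, 180, 180, 180, 180, 180].

INTERFACE

Orientations are given as [roll, pitch, yaw] about the fixed x, y, z axes, in that order (R = Rz(yaw) Ry(pitch) Rx(roll)).
In Python, from plant import robot, cams, sign_off gives the robot as it stands.
- The arm moves only by the shell command python3 -m pendant 'ROWS' [FORCE]. ROWS is JSON, a list that holds one entry, the list of rows, each a list of 7 numbers: the shift along the tool's x, y, z in units of 2.5 cm (1.0 is 2.5 cm), then the turn, a rotation vector about the tool's x, y, z in units of 0.08 rad (1.0 is 0.08 rad), then the gripper command: -1 is fully open, 1 is shut, values between are in proportion. A call has 1 to 20 rows; each row shifts and turns the commanded pose from where the row before left it, along the tool's axes as they then stand; what a row does not reach is not made up. A row lasts 1/12 s, in which the tool goes at most 41.7 mm and 7.16 degrees, less where a joint would pass 70% of its speed; a pose out of reach is approached as far as the arm can. A call with a number of a shift or a turn outside -1 to 1 is refused whole. A call with a gripper value outside its range is refused whole. The fingers move at their own pace and stop on an object; FORCE is the grip in N (left out, the last holds). Time passes only in rows, so rows that do not move let the fingers close. It gives the time, the measured TCP pose, the force, the opening and the grip force at its end, in the units of the state.
- robot.get_state(): the state, without advancing time (a new reading comes with each control period).
- cams.camera(name): name is "side" or "top"; returns the picture (420x560x3 uint8, red, green, blue); there is no depth.
- cams.camera_params(name): a dict with "camera_matrix" (3x3 intrinsics, pixels), "eye" and "orientation" of the camera in the world. Camera axes: x right, y up, looking along -z (the intrinsics and any distortion apply to the point x, -y, -z); pixel columns grow to the right and rows downward; lengths in m; the calibration is good to about 2 mm. A picture is of the moment at which its call begins. camera_params takes no time and is no camera call.
- sign_off(): hands the job in; it is judged then, once.
The state is a dict: "t": time; "joint_positions": joint angles; "dq": joint speeds; "joint_efforts": joint torques, N m; "position": TCP position; "ee_rot": TCP orientation; "force": force on the tool from outside, world axes, zero at the start; "ft_torque": the same for the moment, N m; "opening": finger opening in m; "finger_force": force on a finger pad.
Only numpy, scipy, OpenCV 4.12 (cv2) and the standard library are available. Lean on these libraries where they do the work, as an engineer would, in place of code of your own. Each camera call takes 0.05 s, during which the arm holds its last target. There are 200 camera calls.

## Working session

There is one attempt and no reset: what is moved stays moved. The work goes in short steps, Python scripts to look and compute and a shell command to move; the robot and the scene stay as the last step left them, time stands still between calls to the robot, and variables do not carry over. Pictures are saved under pics/ and viewed, at most 10 in all, crops included, and the job is handed in when it is done.

```bash
mkdir -p pics; ls
python3 - <<'E'
from plant import robot,cams
import cv2
for n in("side","top"):
    cv2.imwrite(f"pics/{n}0.png",cams.camera(n)[:,:,::-1]); p=cams.camera_params(n); print(n,p)
print(robot.get_state(), robot.tip_extent)
E
```

```text
pics
side {'camera_matrix': array([[526.17431505,   0.        , 281.99783902],
       [  0.        , 526.17431505, 212.26792974],
       [  0.        ,   0.        ,   1.        ]]), 'eye': array([ 0.36423173, -1.31263838,  1.03679714]), 'orientation': array([53.17801606,  1.33869648, -7.71018241])}
top {'camera_matrix': array([[428.28827016,   0.        , 286.95441885],
       [  0.        , 428.28827016, 204.80382985],
       [  0.        ,   0.        ,   1.        ]]), 'eye': array([ 0.31447803, -0.04769511,  1.25052576]), 'orientation': array([  9.68854478,   1.14045488, -89.010715  ])}
{'t': 0.1, 'joint_positions': array([ 80.64482312,  29.12228141, -13.60753646,  86.00434414,
         7.20141278,  65.82847243,  -8.86966667]), 'dq': array([ 0.04043032, -0.18032629,  0.04140449,  0.00238997,  0.06571251,
       -0.05314126, -0.00130145]), 'joint_efforts': array([-4.43850629e-03, -6.21836329e+01, -2.19456196e+00, -2.50205326e+01,
        1.24747708e-02,  7.90714956e-03, -1.48411613e-05]), 'position': array([ 0.16584247, -0.60240751,  0.40389004]), 'ee_rot': array([-1.79903525e+02,  2.24818445e-03,  1.53984113e+01]), 'force': array([ 0.38416314,  0.65971481, -0.02320667]), 'ft_torque': array([-0.01175658,  0.00775974, -0.01927189]), 'finger_force': 0.0, 'opening': 0.08591346166171361} 0.1734
```

View pics/top0.png

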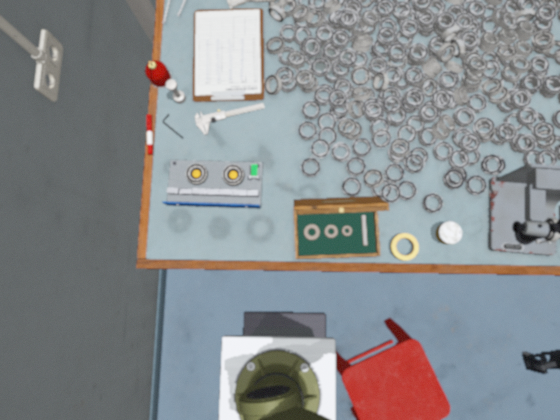

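View pics/side0.png

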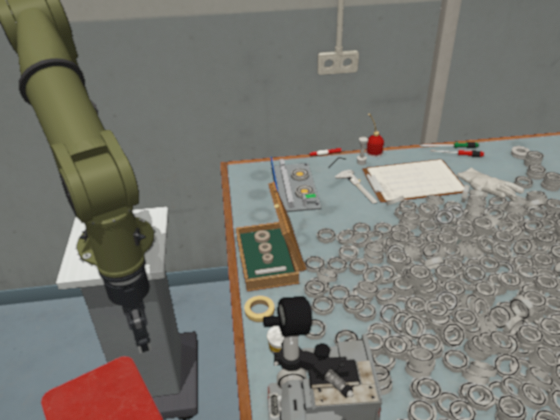

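The top view shows the dock at about (213,185), with the blue apron along row 205, brass stubs at (197,174) and (233,174), and the green flag at (255,170). In the side view it is at about (298,187). Next I'll crop both and measure.

```bash
cat > h.py <<'E'
import numpy as np,cv2
from scipy.spatial.transform import Rotation as Ro
from plant import robot,cams
def cam(n):
    p=cams.camera_params(n); return p["camera_matrix"],np.array(p["eye"]),Ro.from_euler("xyz",p["orientation"],degrees=True).as_matrix()
def ray(n,uv,z):
    K,e,R=cam(n); d=np.linalg.inv(K)@[uv[0],uv[1],1]; d=R@(d*[1,-1,-1]); return e+d*(z-e[2])/d[2]
def proj(n,P):
    K,e,R=cam(n); c=(R.T@(np.array(P)-e))*[1,-1,-1]; q=K@c; return q[:2]/q[2]
E
python3 - <<'E'
from h import *
a=cv2.imread("pics/top0.png");b=cv2.imread("pics/side0.png")
A=cv2.resize(a[150:220,155:275],None,fx=6.6,fy=6.6,interpolation=cv2.INTER_CUBIC)[:300*2]
B=cv2.resize(b[150:220,260:330],None,fx=8,fy=8,interpolation=cv2.INTER_CUBIC)
cv2.imwrite("pics/ct.png",A);cv2.imwrite("pics/cs.png",B)
for n,i,(r0,r1,c0,c1) in(("top",a,(150,220,155,275)),("side",b,(150,220,260,330))):
    h=cv2.cvtColor(i,cv2.COLOR_BGR2HSV)
    for nm,lo,hi in(("blue",(105,140,60),(125,255,255)),("green",(50,120,60),(85,255,255)),("brass",(15,130,90),(35,255,255))):
        m=np.zeros(h.shape[:2],np.uint8); m[r0:r1,c0:c1]=cv2.inRange(h,lo,hi)[r0:r1,c0:c1]
        k,_,st,ce=cv2.connectedComponentsWithStats(m)
        for j in range(1,k):
            if st[j,4]>5: 
                ys,xs=np.where(_==j); r=cv2.minAreaRect(np.c_[xs,ys].astype(np.float32)); print(n,nm,st[j],ce[j].round(2),np.round(cv2.boxPoints(r),1).tolist())
E
```

```text
top blue [166 202  10   3  13] [170.62 203.08] [[165.89999389648438, 203.1999969482422], [166.0, 202.0], [175.0, 203.0], [174.89999389648438, 204.1999969482422]]
top blue [179 203  65   4 118] [211.62 204.43] [[179.0, 204.0], [179.0, 202.1999969482422], [243.10000610351562, 204.6999969482422], [243.0, 206.5]]
top blue [248 205  11   2  15] [252.4  205.67] [[248.0, 206.0], [248.0, 205.0], [258.0, 205.0], [258.0, 206.0]]
top green [251 165   7  10  58] [253.71 169.34] [[251.0, 165.0], [257.0, 165.0], [257.0, 174.0], [251.0, 174.0]]
top brass [192 169   9   9  61] [195.97 173.21] [[192.0, 169.0], [200.0, 169.0], [200.0, 177.0], [192.0, 177.0]]
top brass [229 170   9   9  61] [232.84 174.11] [[229.0, 170.0], [237.0, 170.0], [237.0, 178.0], [229.0, 178.0]]
side green [306 194   9   4  24] [310.12 195.5 ] [[305.79998779296875, 195.0], [313.8999938964844, 193.6999969482422], [314.3999938964844, 196.10000610351562], [306.20001220703125, 197.5]]
side brass [297 172   6   3  11] [299.55 173.27] [[297.0, 174.0], [297.0, 172.0], [302.0, 172.0], [302.0, 174.0]]
side brass [270 183  19  37 215] [278.15 203.39] [[265.8999938964844, 185.5], [272.8999938964844, 182.60000610351562], [288.0, 219.0], [281.0, 221.89999389648438]]
side brass [301 190   7   2  13] [303.77 190.54] [[301.0, 191.0], [301.0, 190.0], [307.0, 190.0], [307.0, 191.0]]
```

View pics/ct.png

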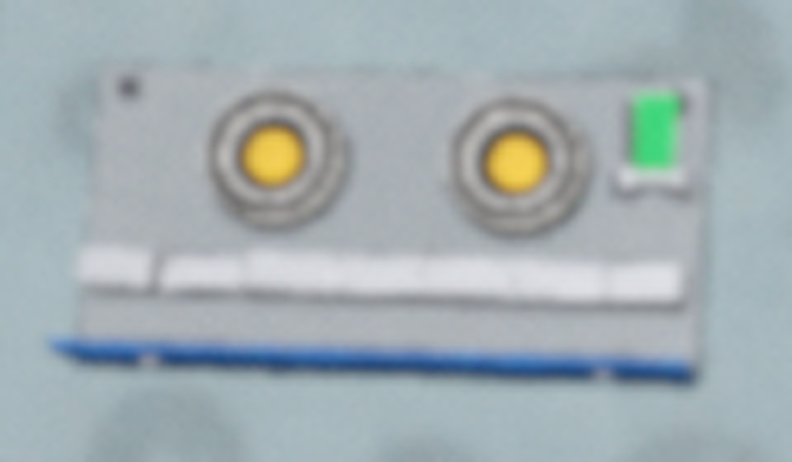

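View pics/cs.png

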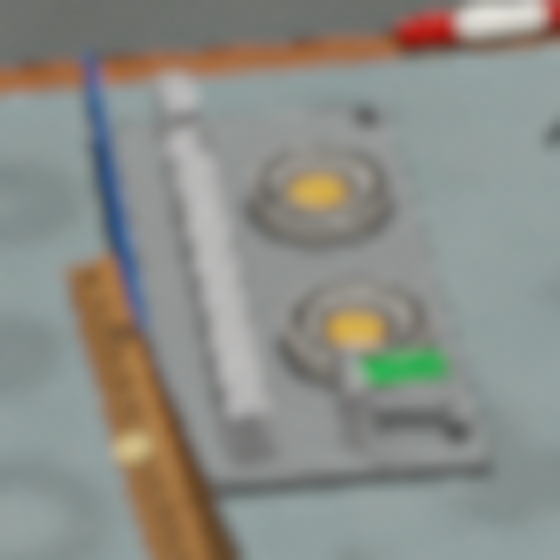

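The top crop shows the steel edge from about (80,268) to (683,283) crop px. Just right of the left land, at x 160–240, it looks narrower with a dark step, so the +80 place is the likely notch, to be confirmed by feel. In the side crop the edge runs from (180,95) to (245,430), with the wooden box near the dock's right front corner. Now the dock pose.

Run:
```python
from h import *
a=cv2.imread("pics/top0.png");b=cv2.imread("pics/side0.png")
g=cv2.cvtColor(a,cv2.COLOR_BGR2GRAY).astype(float)
s=cv2.cvtColor(a,cv2.COLOR_BGR2HSV)[:,:,1]
# strip profile by column: bright steel rows
pts=[]
for u in range(164,264):
    col=g[180:202,u]; w=np.clip(col-190,0,None)
    if w.sum()>60: pts.append((u,180+(w*np.arange(22)).sum()/w.sum(),(w>10).sum(),w.sum()))
pts=np.array(pts); print(pts[[0,1,-2,-1]].round(2).tolist()); print([(int(p[0]),round(p[1],1),int(p[2])) for p in pts[2:-2:6]])
f=np.polyfit(pts[:,0],pts[:,1],1)
L=ray("top",(pts[0,0]-.5,np.polyval(f,pts[0,0]-.5)),.04);R=ray("top",(pts[-1,0]+.5,np.polyval(f,pts[-1,0]+.5)),.04)
print("strip",L,R,(L+R)/2,np.linalg.norm(L-R),np.degrees(np.arctan2(*(L-R)[[1,0]]))-90)
h=cv2.cvtColor(a,cv2.COLOR_BGR2HSV);m=cv2.inRange(h,(105,120,60),(125,255,255));m[:195]=0;m[212:]=0;m[:,:160]=0;m[:,262:]=0
ys,xs=np.where(m>0); f=np.polyfit(xs,ys,1); A=ray("top",(xs.min(),np.polyval(f,xs.min())),.045);B=ray("top",(xs.max(),np.polyval(f,xs.max())),.045)
print("apron",A,B,np.linalg.norm(A-B),np.degrees(np.arctan2(*(A-B)[[1,0]]))-90)
p=ray("top",(195.97,173.21),.026);q=ray("top",(232.84,174.11),.026); print("stubs",p,q,np.linalg.norm(p-q))
# stubs by side view, two-view triangulation
for t,sd in(((195.97,173.21),(299.55,173.27)),((232.84,174.11),(303.77,190.54))):
    z=np.linspace(0,.06,61); e=[np.linalg.norm(ray("top",t,k)-ray("side",sd,k)) for k in z]; i=int(np.argmin(e)); print(z[i],e[i],ray("top",t,z[i]),ray("side",sd,z[i]))
# side strip ends, from crop
for uv in((180,80),(180,115),(245,420)): print("side",ray("side",(260+uv[0]/8,150+uv[1]/8),.04))
```

```text
[[168.0, 189.44, 4.0, 72.0], [169.0, 189.28, 4.0, 81.0], [256.0, 191.89, 5.0, 133.0], [257.0, 191.74, 4.0, 69.0]]
[(170, np.float64(189.3), 4), (176, np.float64(190.0), 4), (186, np.float64(190.7), 4), (192, np.float64(190.2), 3), (198, np.float64(190.3), 4), (204, np.float64(190.7), 5), (210, np.float64(191.1), 5), (216, np.float64(191.0), 5), (222, np.float64(191.1), 5), (228, np.float64(191.0), 5), (234, np.float64(191.3), 5), (240, np.float64(191.9), 5), (246, np.float64(192.1), 4), (252, np.float64(192.0), 5)]
strip [0.56050973 0.32740309 0.04      ] [0.5564927  0.06563309 0.04      ] [0.55850121 0.19651809 0.04      ] 0.2618008194165294 -0.8791708872892627
apron [0.52111389 0.33350734 0.045     ] [0.51572388 0.06258494 0.045     ] 0.270976010447167 -1.1397510302310394
stubs [0.61396799 0.2504348  0.026     ] [0.61259242 0.14123413 0.026     ] 0.10920933206985024
0.024 0.0006670565808240039 [0.61445714 0.25092173 0.024     ] [0.61507836 0.25067872 0.024     ]
0.024 0.0013660077747021566 [0.61307933 0.14154271 0.024     ] [0.61176719 0.1411629  0.024     ]
side [0.56427598 0.32492138 0.04      ]
side [0.56018904 0.29490664 0.04      ]
side [0.55449278 0.05790442 0.04      ]
```

```bash
python3 -m pendant '[[[0,0,0,0,0,-1,1],[0,0,0,0,0,-1,1],[0,0,0,0,0,-1,1],[0,0,0,0,0,-1,1],[0,0,0,0,0,-1,1],[0,0,0,0,0,-1,1],[0,0,0,0,0,-1,1],[0,0,0,0,0,-1,1],[0,0,0,0,0,-1,1],[0,0,0,0,0,-1,1],[0,0,0,0,0,-1,1],[0,0,0,0,0,-1,1],[0,0,0,0,0,-1,1],[0,0,0,0,0,-1,1],[0,0,0,0,0,-1,1],[0,0,0,0,0,-1,1],[0,0,0,0,0,-0.1,1],[0,0,0,0,0,0,1]]]' 20; python3 -c "
from h import *
print(robot.get_state()['joint_positions'].round(1))"
```

```text
t: 1.6
position: [0.1657, -0.6026, 0.4042]
ee_rot: [-180.0, -0.1, 89.1]
force: [-0.2, 0.3, 0.2]
opening: -0.0001
finger_force: 0.0
[ 91.8  31.3 -32.7  85.8  17.6  68.1  55.4]
```

```bash
python3 -m pendant '[[[0.9,0.5,0,0,0,0,1],[0.9,0.5,0,0,0,0,1],[0.9,0.5,0,0,0,0,1],[0.9,0.5,0,0,0,0,1],[0.9,0.5,0,0,0,0,1],[0.9,0.5,0,0,0,0,1],[0.9,0.5,0,0,0,0,1],[0.9,0.5,0,0,0,0,1],[0.9,0.5,0,0,0,0,1],[0.9,0.5,0,0,0,0,1],[0.9,0.5,0,0,0,0,1],[0.9,0.5,0,0,0,0,1],[0.9,0.5,0,0,0,0,1],[0.9,0.5,0,0,0,0,1],[0.9,0.5,0,0,0,0,1],[0.9,0.5,0,0,0,0,1],[0,0,0,0,0,0,1]]]'; python3 -c "
from h import *
print(robot.get_state()['joint_positions'].round(1))"
```

```text
t: 3.02
position: [0.3732, -0.2409, 0.4053]
ee_rot: [179.9, -0.1, 89.4]
force: [0.1, 0.1, 0.9]
opening: 0.0003
finger_force: 0.0
[ 61.7  15.6 -41.  111.3  12.   57.3  14.6]
```

```bash
python3 -m pendant '[[[0.9,0.3,0,0,0,0,1],[0.9,0.3,0,0,0,0,1],[0.9,0.3,0,0,0,0,1],[0.9,0.3,0,0,0,0,1],[0.9,0.3,0,0,0,0,1],[0.9,0.3,0,0,0,0,1],[0.9,0.3,0,0,0,0,1],[0.9,0.3,0,0,0,0,1],[0.9,0.3,0,0,0,0,1],[0.9,0.3,0,0,0,0,1],[0.9,0.3,0,0,0,0,1],[0.9,0.3,0,0,0,0,1],[0.9,0.3,0,0,0,0,1],[0.9,0.3,0,0,0,0,1],[0.9,0.3,0,0,0,0,1],[0.9,0.3,0,0,0,0,1],[0.9,0.3,0,0,0,0,1],[0.9,0.3,0,0,0,0,1],[0.9,0.3,0,0,0,0,1],[0,0,0,0,0,0,1]]]'; python3 -c "
from h import *
print(robot.get_state()['joint_positions'].round(1))"
```

```text
t: 4.68
position: [0.5198, 0.1843, 0.4048]
ee_rot: [180.0, -0.2, 89.3]
force: [-0.4, -0.4, 0.7]
opening: 0.0
finger_force: 0.0
[  7.   26.7 -44.3  97.   20.2  64.5 -43.7]
```

```bash
python3 -m pendant '[[[0.52,0.16,0,0,0,0,1],[0.52,0.16,0,0,0,0,1],[0.52,0.16,0,0,0,0,1],[0.52,0.16,0,0,0,0,1],[0.52,0.16,0,0,0,0,1],[0.52,0.16,0,0,0,0,1],[0.52,0.16,0,0,0,0,1],[0.52,0.16,0,0,0,0,1],[0.52,0.16,0,0,0,0,1],[0.52,0.16,0,0,0,0,1],[0,0,0.6,0,0,0,1],[0,0,0.6,0,0,0,1],[0,0,0.6,0,0,0,1],[0,0,0.6,0,0,0,1],[0,0,0.6,0,0,0,1],[0,0,0.6,0,0,0,1],[0,0,0.6,0,0,0,1],[0,0,0.6,0,0,0,1],[0,0,0.6,0,0,0,1],[0,0,0,0,0,0,1]]]'
python3 - <<'E'
from h import *
s=robot.get_state(); print(s['joint_positions'].round(1),s['position'],s['ee_rot'])
a=cams.camera("top")[:,:,::-1]; b=cams.camera("side")[:,:,::-1]
A=cv2.resize(a[140:220,150:280],None,fx=3,fy=3,interpolation=cv2.INTER_CUBIC)
B=cv2.resize(b[130:220,230:340],None,fx=3.6,fy=3.6,interpolation=cv2.INTER_CUBIC)
o=np.zeros((330,800,3),np.uint8); o[:240,:390]=A; o[:324,400:796]=B; cv2.imwrite("pics/hov.png",o)
t=s['position'];print(proj("side",[t[0],t[1],t[2]-.1734]),proj("top",[t[0],t[1],t[2]-.1734]))
E
```

```text
t: 6.35
position: [0.561, 0.3078, 0.2666]
ee_rot: [-179.8, 0.2, 89.1]
force: [-0.3, -0.8, 0.5]
opening: 0.0002
finger_force: 0.0
[ -9.1  41.7 -38.1  93.1  29.7  56.  -58.3] [0.56098355 0.30780943 0.26657144] [-179.77217043    0.19829762   89.06434656]
[281.89151541 149.69917324] [168.87487149 185.6959884 ]
```

View pics/hov.png

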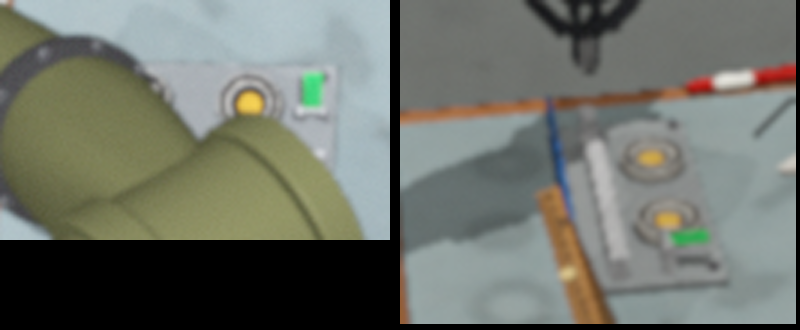

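The tip shows at side pixel (283,149), which agrees with the projection (282,150). The flag is still flat and the dock is undisturbed. Now I'll descend.

```bash
python3 -m pendant '[[[0,0,0.4,0,0,0,1],[0,0,0.4,0,0,0,1],[0,0,0.4,0,0,0,1],[0,0,0,0,0,0,1],[0,0,0,0,0,0,1],[0,0,0,0,0,0,1],[0,0,0,0,0,0,1]]]'
```

```text
t: 7.03
position: [0.5614, 0.3097, 0.2401]
ee_rot: [180.0, -0.0, 89.2]
force: [1.0, -0.4, -0.9]
opening: 0.0001
finger_force: 0.0
```

```bash
python3 -m pendant '[[[0.15,-0.05,0.2,0,0,0,1],[0,0,0.2,0,0,0,1],[0,0,0.2,0,0,0,1],[0,0,0.2,0,0,0,1],[0,0,0,0,0,0,1],[0,0,0,0,0,0,1],[0,0,0,0,0,0,1],[0,0,0,0,0,0,1]]]'
```

```text
t: 7.7
position: [0.5602, 0.3133, 0.2199]
ee_rot: [180.0, -0.0, 89.2]
force: [-0.2, 0.4, 0.6]
opening: 0.0003
finger_force: 0.0
```

Tip at about 46.5 mm, so the edge is roughly 6.5 mm below.

```bash
python3 -m pendant '[[[0,0,0.04,0,0,0,1],[0,0,0.04,0,0,0,1],[0,0,0.04,0,0,0,1],[0,0,0.04,0,0,0,1],[0,0,0.04,0,0,0,1],[0,0,0,0,0,0,1],[0,0,0,0,0,0,1]]]'; python3 -m pendant '[[[0,0,0.03,0,0,0,1],[0,0,0,0,0,0,1],[0,0,0,0,0,0,1]]]'; python3 -m pendant '[[[0,0,0.02,0,0,0,1],[0,0,0,0,0,0,1],[0,0,0,0,0,0,1]]]'
```

```text
t: 8.28
position: [0.5601, 0.3133, 0.2146]
ee_rot: [-180.0, 0.0, 89.2]
force: [0.2, -0.4, 1.2]
opening: 0.0003
finger_force: 0.0
t: 8.53
position: [0.5601, 0.3133, 0.2139]
ee_rot: [-180.0, -0.0, 89.2]
force: [-0.2, 0.1, 0.1]
opening: 0.0002
finger_force: 0.0
t: 8.78
position: [0.5601, 0.3133, 0.2136]
ee_rot: [180.0, -0.0, 89.2]
force: [-0.3, 0.0, 1.1]
opening: -0.0002
finger_force: 0.9
```

```bash
python3 -m pendant '[[[0,0,0.02,0,0,0,1],[0,0,0,0,0,0,1],[0,0,0,0,0,0,1]]]'; python3 -m pendant '[[[0,0,0.02,0,0,0,1],[0,0,0,0,0,0,1],[0,0,0,0,0,0,1]]]'
```

```text
t: 9.03
position: [0.5601, 0.3133, 0.2136]
ee_rot: [180.0, -0.0, 89.2]
force: [-0.8, -0.9, 5.8]
opening: -0.0002
finger_force: 2.9
t: 9.28
position: [0.56, 0.3133, 0.2136]
ee_rot: [180.0, 0.0, 89.2]
force: [-2.3, -2.4, 9.8]
opening: -0.0
finger_force: 4.8
```

Contact felt on the left land (about 10 N). I'll lighten it slightly and feel along the edge toward -y.

```bash
python3 -m pendant '[[[0,0,-0.01,0,0,0,1],[-0.06,0,0,0,0,0,1],[-0.08,0,0,0,0,0,1],[-0.08,0,0,0,0,0,1],[0,0,0,0,0,0,1]]]'; python3 -m pendant '[[[-0.08,0,0,0,0,0,1],[-0.08,0,0,0,0,0,1],[-0.08,0,0,0,0,0,1],[0,0,0,0,0,0,1]]]';python3 -m pendant '[[[-0.08,0,0,0,0,0,1],[-0.08,0,0,0,0,0,1],[-0.08,0,0,0,0,0,1],[0,0,0,0,0,0,1]]]'
```

```text
t: 9.7
position: [0.5602, 0.3087, 0.2136]
ee_rot: [179.9, -0.2, 89.2]
force: [-0.2, 3.0, 6.5]
opening: 0.0001
finger_force: 3.1
t: 10.03
position: [0.5602, 0.3026, 0.2136]
ee_rot: [179.9, -0.2, 89.2]
force: [0.4, 2.8, 5.1]
opening: -0.0003
finger_force: 3.0
t: 10.37
position: [0.5601, 0.2966, 0.2135]
ee_rot: [179.9, -0.2, 89.2]
force: [0.4, 3.2, 5.2]
opening: 0.0
finger_force: 3.0
```

```bash
for i in 1 ; do python3 -m pendant '[[[-0.08,0,0,0,0,0,1],[-0.08,0,0,0,0,0,1],[-0.06,0,0,0,0,0,1],[0,0,0,0,0,0,1]]]'; done; python3 -m pendant '[[[-0.06,0,0,0,0,0,1],[-0.06,0,0,0,0,0,1],[0,0,0,0,0,0,1]]]'; python3 -m pendant '[[[-0.06,0,0,0,0,0,1],[-0.06,0,0,0,0,0,1],[0,0,0,0,0,0,1]]]'
```

```text
t: 10.7
position: [0.56, 0.2907, 0.2132]
ee_rot: [179.9, -0.1, 89.2]
force: [0.5, 3.6, 5.4]
opening: -0.0001
finger_force: 2.7
t: 10.95
position: [0.5597, 0.2858, 0.2118]
ee_rot: [-179.9, 0.1, 89.1]
force: [-0.8, -0.2, -1.4]
opening: -0.0004
finger_force: 0.0
t: 11.2
position: [0.5597, 0.2835, 0.2124]
ee_rot: [-180.0, 0.1, 89.2]
force: [-0.1, 0.1, -0.6]
opening: -0.0
finger_force: 0.0
```

The force vanished at y≈0.287, so the notch is at the +80 place, with its centre at about y=0.2775. I'll centre there, then go down gently.

```bash
python3 -m pendant '[[[-0.08,0,0,0,0,0,1],[-0.08,0,0,0,0,0,1],[-0.05,0,0,0,0,0,1],[0,0,0,0,0,0,1],[0,0,0,0,0,0,1],[0,0,0,0,0,0,1]]]'; python3 -m pendant '[[[0,0,0.04,0,0,0,1],[0,0,0.04,0,0,0,1],[0,0,0.04,0,0,0,1],[0,0,0.04,0,0,0,1],[0,0,0,0,0,0,1],[0,0,0,0,0,0,1]]]'
```

```text
t: 11.7
position: [0.5596, 0.2791, 0.2127]
ee_rot: [180.0, -0.0, 89.2]
force: [0.7, -0.3, -0.2]
opening: -0.0001
finger_force: 0.0
t: 12.2
position: [0.5596, 0.279, 0.2086]
ee_rot: [-180.0, 0.0, 89.2]
force: [0.3, 0.1, -0.3]
opening: -0.0001
finger_force: 0.0
```

```bash
python3 -m pendant '[[[0,0,0.04,0,0,0,1],[0,0,0.04,0,0,0,1],[0,0,0.04,0,0,0,1],[0,0,0.04,0,0,0,1],[0,0,0,0,0,0,1],[0,0,0,0,0,0,1]]]'; python3 -m pendant '[[[0,0,0.04,0,0,0,1],[0,0,0.04,0,0,0,1],[0,0,0.04,0,0,0,1],[0,0,0,0,0,0,1],[0,0,0,0,0,0,1]]]'
```

```text
t: 12.7
position: [0.5596, 0.279, 0.2049]
ee_rot: [180.0, -0.0, 89.2]
force: [-0.4, -1.1, 3.4]
opening: 0.0001
finger_force: 1.7
t: 13.12
position: [0.5596, 0.279, 0.2018]
ee_rot: [180.0, -0.0, 89.2]
force: [-0.4, -0.8, 4.3]
opening: 0.0
finger_force: 2.0
```

```bash
python3 -m pendant '[[[0,0,0.04,0,0,0,1],[0,0,0.04,0,0,0,1],[0,0,0.04,0,0,0,1],[0,0,0,0,0,0,1],[0,0,0,0,0,0,1]]]'; python3 -m pendant '[[[0,0,0.03,0,0,0,1],[0,0,0,0,0,0,1],[0,0,0,0,0,0,1]]]'; python3 -m pendant '[[[0,0,0.02,0,0,0,1],[0,0,0,0,0,0,1],[0,0,0,0,0,0,1]]]'
```

```text
t: 13.53
position: [0.5597, 0.279, 0.1987]
ee_rot: [180.0, -0.0, 89.2]
force: [-0.7, -1.0, 3.2]
opening: 0.0003
finger_force: 1.9
t: 13.78
position: [0.5596, 0.279, 0.1981]
ee_rot: [180.0, -0.0, 89.2]
force: [-0.9, -0.4, 5.6]
opening: -0.0001
finger_force: 2.5
t: 14.03
position: [0.5596, 0.2791, 0.198]
ee_rot: [180.0, -0.0, 89.2]
force: [-1.4, -2.4, 8.4]
opening: -0.0003
finger_force: 4.4
```

```bash
python3 -m pendant '[[[0,0,0.02,0,0,0,1],[0,0,0,0,0,0,1],[0,0,0,0,0,0,1]]]';  python3 - <<'E'
from h import *
b=cams.camera("side")[:,:,::-1]
cv2.imwrite("pics/prs.png",cv2.resize(b[120:220,230:350],None,fx=5,fy=5,interpolation=cv2.INTER_CUBIC))
E
```

```text
t: 14.28
position: [0.5596, 0.2791, 0.198]
ee_rot: [180.0, 0.0, 89.2]
force: [-3.2, -2.4, 13.2]
opening: -0.0001
finger_force: 6.3
```

View pics/prs.png

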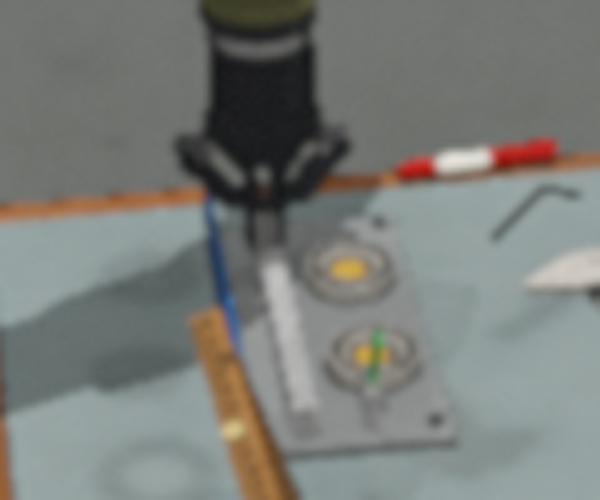

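The flag (green, crop (377,355)) stands up and the key is on its stop, 15.6 mm below the edge. I'll withdraw straight up.

```bash
python3 -m pendant '[[[0,0,-0.1,0,0,0,1],[0,0,-0.2,0,0,0,1],[0,0,-0.3,0,0,0,1],[0,0,-0.4,0,0,0,1],[0,0,-0.6,0,0,0,1],[0,0,-0.6,0,0,0,1],[0,0,-0.6,0,0,0,1],[0,0,-0.6,0,0,0,1],[0,0,-0.6,0,0,0,1],[0,0,-0.4,0,0,0,1],[0,0,-0.2,0,0,0,1],[0,0,0,0,0,0,1],[0,0,0,0,0,0,1],[0,0,0,0,0,0,1],[0,0,0,0,0,0,1]]]';  python3 - <<'E'
from h import *
b=cams.camera("side")[:,:,::-1]
cv2.imwrite("pics/end.png",cv2.resize(b[120:220,230:350],None,fx=5,fy=5,interpolation=cv2.INTER_CUBIC))
E
```

```text
t: 15.58
position: [0.5594, 0.2788, 0.311]
ee_rot: [-179.9, 0.0, 89.2]
force: [0.0, -1.1, -0.0]
opening: -0.0001
finger_force: 0.0
```

View pics/end.png

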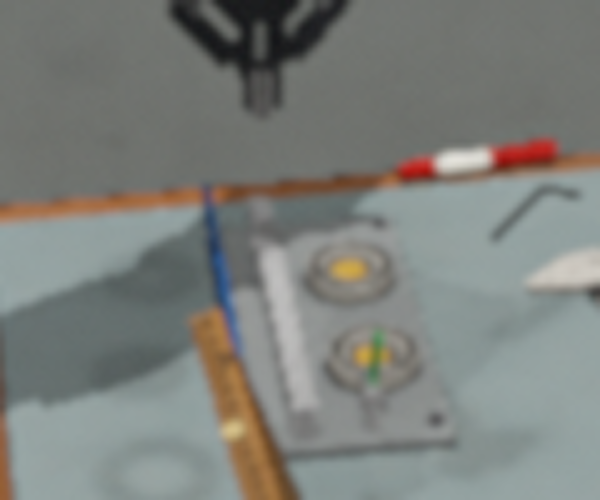

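The finger is clear, with its tip at crop (262,112). The flag is still up at (377,355), and both bearings are in place at (349,270) and (373,356).

```bash
python3 -c "
from plant import sign_off
print(sign_off())"
```

```text
the job is handed in; nothing more can be done
None
```

The dock is unlocked: I felt along from the left land, found the notch at the +80 mm place and pressed the key home at about 13 N; the green flag stands up, the finger is clear, the bearings are in place, and the job was handed in at about 16 s.

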